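Tip the piston pins out of the scoop under the low shelf

ROBOT

A 7-joint arm with a two-finger parallel gripper is mounted at the origin on the work surface. World frame = base frame: x ahead of the robot, y to its left, z up, the work surface at z = 0. Lengths are in m, angles in rad, forces in N, time in s.
With the tool pointing down it reaches from about 0.4 to 0.85 m from the base axis. Payload 10.4 kg.
Tool frame: the origin (TCP) lies on the centre line of the jaws, within the pads' length; the fingertips stand r.tip_extent ahead of it and the grasp point (between the pads) lies 3 mm ahead of it (r.tip_extent is the distance from the TCP to the fingertips, in m); z points along the fingers, y is the direction in which the jaws open and shut (so a half turn about z gives the same grasp; the last joint's range is limited). The gripper opens to 87 mm and grips with 3 to 60 N. Pads are 19 mm wide; open, the fingers measure 117 mm over their backs; the gripper's body (75 mm by 190 mm) begins 51 mm behind the grasp point.
Start: joints at [1.205, 0.332, -0.065, 1.46, 0.022, 1.35, -0.088], TCP at [0.21, -0.589, 0.245] pointing down, gripper open.
Joint ranges: [-2.6, 2.6], [-0.5, 2.12], [-1.47, 1.34], [0.16, 2.42], [-1.27, 4.41], [0.06, 2.06], [-2.6, 2.6]. Speed limits (rad/s): [2.22, 2.22, 2.79, 2.79, 3.14, 3.14, 3.14].

INTERFACE

Orientations are given as a unit quaternion [x, y, z, w].
In Python, from bench import r gives the robot as it stands. The module is installed in compiled form; this text tells all that it offers.
- The arm moves only by the shell command python3 -m jog 'ROWS' [FORCE]. ROWS is JSON, a list of rows, each a list of 5 numbers: the shift along the tool's x, y, z in cm, then the turn about the tool's z in rad, then the closure, from 0 (fully open) to 1 (shut). A call has exactly 10 rows; each row shifts and turns the pose as measured when the row begins, along the tool's axes as they then stand; what a row does not reach is not made up. A row lasts 1/10 s, in which the tool goes at most 50 mm and 8.59 degrees, less where a joint would pass 70% of its speed; a pose out of reach is approached as far as the arm can. A call with a gripper value outside its range is refused whole. The fingers move at their own pace and stop on an object; FORCE is the grip in N (left out, the last holds). Time passes only in rows, so rows that do not move let the fingers close, or fill a call up. It gives the time, the measured TCP pose, the force and the opening at its end, in the units of the state.
- r.read_state(): the state, without advancing time (a new reading comes with each control period).
- r.camera(name): name is "scene" or "top"; returns a dict with "pixels" (420x560x3 uint8, red, green, blue), "fx", "fy", "cx", "cy" (pixels), "camera_from_world" (4x4, takes a point from world to camera coordinates). Camera axes: x right, y up, looking along -z (the intrinsics and any distortion apply to the point x, -y, -z); pixel columns grow to the right and rows downward; lengths in m; the calibration is good to about 2 mm. A picture is of the moment at which its call begins. There is no depth.
- r.close_job(): hands the job in, once; it reports no verdict.
The state is a dict: "time": time; "joint_positions": joint angles; "joint_vel": joint speeds; "joint_torque": joint torques, N m; "ee_pos": TCP position; "eef_rot": TCP orientation; "ft_force": force on the tool from outside, world axes, zero at the start; "torque": the same for the moment, N m; "width": finger opening in m.
Only numpy, scipy, OpenCV 4.12 (cv2) and the standard library are available. Lean on these libraries where they do the work, as an engineer would, in place of code of your own. Each camera call takes 0.05 s, during which the arm holds its last target. There are 200 camera calls.

TASK

Slide the pouring scoop along its stand until you feel it fully home against the two stops, then tip it there by its tail so that all three piston pins roll out over the spout into the metal basket; do not touch the pins with the hand. Mind the low shelf: the scoop and the arm must not bump it. Let the scoop down again so that it lies level on the stand, take the hand away, and leave the surrounding items where they are.

Things in the scene. Friction and masses are not known exactly. Their poses are not given: they have to be found in the camera images.
- stand: grey metal tipping stand, fixed, pose varies. Origin on the table under its front end; x along the stand towards the basket (roughly to the robot's left), z up. Deck top at z = 90 mm, x = -235 to -30, 144 wide; then two rails at that height (|y| 48 to 66) run on to x = +20. Curbs 14 mm high at |y| = 68 to 72 keep the scoop within 4 mm of the middle line.
- stops: stop carriage, fixed under the stand's front; this origin equals the stand's. It carries two steel stop blocks standing on the rails, |y| = 49 to 65, 28 mm high, clamped so that their rear faces lie anywhere from 12 mm behind to 8 mm ahead of the stand's origin: where is NOT reported, it must be seen or felt. The scoop is home when its trunnions press on these rear faces (its origin is then 8 mm behind them).
- scoop: open aluminium pouring scoop, loose, 0.34 to 0.53 kg empty, lying on the deck 35 to 65 mm behind the stand's origin. Origin on its underside below the trunnion axis; x to the spout, z up. Inside 73.5 mm wide. Flat floor 4 mm thick from x = -135 to -45, then rising at 17 degrees to the lip; pins roll out once it is tipped nose-down a little more than that. Sliding takes 2 to 8 N.
- bar (a point): middle of the tail bar: round steel crossbar, 12 mm diameter, 70 long along y, 70 mm behind the scoop's rear wall at scoop (-205, 0, 55) mm, held by an arm of 12 mm diameter at each end. Open beneath (49 mm to the deck): it can be pushed from behind, pried up with shut fingers tilted about 45 degrees, or pinched.
- axle_l (a point): outer end of the scoop's left (+y) trunnion, scoop frame (0, 64, 8) mm: a round stub of 8 mm radius, from |y| = 40 outwards. Home against the stops, the scoop turns about this axis when its tail is lifted, the stubs resting on the rails, and falls back level when the tail is lowered
- axle_r (a point): middle of the outer end of the scoop's right (-y) trunnion: scoop frame (0, -64, 8) mm
- shelf: low wooden shelf board, fixed, over the front of the stand and part of the basket: 190 deep, 300 wide, 15 thick, on four corner legs. Origin at the middle of its lower edge on the scoop's tail side, 125 mm behind the stand's origin; axes as the stand's. Its underside is 122 to 134 mm above the deck, which limits the tipping to about 26 to 34 degrees.
- basket: open sheet-metal basket, fixed at the front end of the stand, 155 (x) by 160 (y), 65 high, walls and floor 4 mm; origin at the foot of the middle of its near wall (outer face), 30 mm ahead of the stand's origin, axes as the stand's.
- pin0: steel piston pin, loose, 26 mm diameter, 70 long, 110 g, lying crosswise (along y) in the scoop, rearmost; origin at its centre, y along its axis
- pin1: steel piston pin, loose, 26 mm diameter, 70 long, 110 g, lying crosswise (along y) in the scoop, middle; origin at its centre, y along its axis
- pin2: steel piston pin, loose, 26 mm diameter, 70 long, 110 g, lying crosswise (along y) in the scoop, foremost; origin at its centre, y along its axis
- tin: metal tin, 66 mm diameter, 110 high, standing beside the stand, on its side away from the robot; bystander, origin under its centre
- jar: jar, 64 mm diameter, 85 high, on the shelf; bystander, origin under its centre
- cup: grey plastic cup, 72 mm diameter, 80 high, on the shelf; bystander, origin under its centre
- filter: cone air filter, 140 mm diameter, 150 high, standing on the table far left; bystander, origin under its centre
- wrench: wrench, 200 mm long, on the table to the right; bystander
- driver: screwdriver, 200 mm long, on the table to the left; bystander
- bin: small grey plastic bin 130 by 100 by 70, on the table far right; bystander, origin under its centre
- lip (a point): middle of the scoop's spout lip, scoop frame (62, 0, 37) mm
- rear_edge (a point): middle of the top edge of the scoop's 70 mm high rear wall, scoop frame (-135, 0, 70) mm; when the scoop is tipped it comes up under the shelf and is what meets it first
Mind the look-alikes: they are no part of the job. Leave any orange look-alike of the pin2 alone. Leave any green look-alike of the pin0 alone.

How it is judged:
By the outcome, as a careful person would: the job done as asked, in the order asked, and still so for the second after the job is handed in, with the robot touching nothing.
It also fails if it takes over 56 s, if anything falls off the work surface, if the arm or the gripper's body presses on something with over 40 N, if the wrist force passes 120 N, or if a joint passes its speed limit or range.

## Working session

There is one attempt and no reset: what is moved stays moved. The work goes in short steps, Python scripts to look and compute and a shell command to move; the robot and the scene stay as the last step left them, time stands still between calls to the robot, and variables do not carry over. Pictures are saved under pics/ and viewed, about 8 in all and at most 12, crops included, and the job is handed in when it is done.

```bash
mkdir -p pics
cat > h.py <<'E'
import numpy as np, cv2
from bench import r
def snap(n,fn,crop=None,s=1):
    c=r.camera(n); im=c["pixels"][:,:,::-1].copy()
    if crop: x0,y0,x1,y1=crop; im=im[y0:y1,x0:x1]
    if s!=1: im=cv2.resize(im,None,fx=s,fy=s,interpolation=cv2.INTER_CUBIC)
    cv2.imwrite("pics/"+fn,im); return c
def proj(c,p):
    q=c["camera_from_world"]@np.r_[p,1]; return np.array([c["cx"]+c["fx"]*q[0]/-q[2], c["cy"]+c["fy"]*-q[1]/-q[2]])
def ray(c,u,v):
    M=np.linalg.inv(c["camera_from_world"]); d=M[:3,:3]@np.array([(u-c["cx"])/c["fx"],-(v-c["cy"])/c["fy"],-1]); return M[:3,3],d
def atz(c,u,v,z):
    o,d=ray(c,u,v); return o+d*(z-o[2])/d[2]
def tri(c1,p1,c2,p2):
    o1,d1=ray(c1,*p1);o2,d2=ray(c2,*p2); s=np.linalg.lstsq(np.c_[d1,-d2],o2-o1,rcond=None)[0]
    a=o1+s[0]*d1;b=o2+s[1]*d2; return (a+b)/2,np.linalg.norm(a-b)
E
python3 - <<'E'
from h import *
a=snap("scene","a.png");b=snap("top","b.png")
im=np.hstack([a["pixels"],b["pixels"]]) 
for c in(a,b): print({k:v for k,v in c.items() if k!="pixels"})
print(r.read_state(), r.tip_extent)
E
```

```text
{'fx': 509.4182530840157, 'fy': 509.4182530840157, 'cx': 284.9710050787361, 'cy': 208.12977251816943, 'camera_from_world': array([[ 0.89755497,  0.44089489,  0.00260146, -0.51487493],
       [-0.38087518,  0.7723702 ,  0.50830933,  0.13392526],
       [ 0.2221017 , -0.4572264 ,  0.86117063, -1.56353951],
       [ 0.        ,  0.        ,  0.        ,  1.        ]])}
{'fx': 519.3043805652787, 'fy': 519.3043805652787, 'cx': 277.5501333982352, 'cy': 207.07817074987642, 'camera_from_world': array([[-0.00753663, -0.9999581 , -0.00519641,  0.01627695],
       [ 0.98859124, -0.00823252,  0.15039811, -0.56741996],
       [-0.15043459, -0.00400363,  0.98861186, -1.48206733],
       [ 0.        ,  0.        ,  0.        ,  1.        ]])}
{'time': 0.1, 'joint_positions': array([ 1.20539598,  0.33279937, -0.06467519,  1.46081977,  0.02158482,
        1.34988134, -0.08850972]), 'joint_vel': array([-4.77225857e-04, -7.94224152e-05, -2.34953850e-04, -2.02097581e-03,
        4.73019421e-04, -3.60878715e-04, -8.07070320e-04]), 'joint_torque': array([ 1.93898282e-03, -6.24543071e+01,  2.49696668e-02, -3.90717351e+01,
       -6.14383025e-02,  3.65464669e-02,  5.26970314e-05]), 'ee_pos': array([ 0.20996881, -0.58835979,  0.24385716]), 'eef_rot': array([ 9.85348277e-01,  1.70553231e-01, -1.26150805e-04, -5.93398316e-04]), 'ft_force': array([ 0.54953791, -0.2566158 , -0.06841066]), 'torque': array([0.03893776, 0.03137916, 0.02575678]), 'width': 0.0873323678170249} 0.022
```

View pics/a.png

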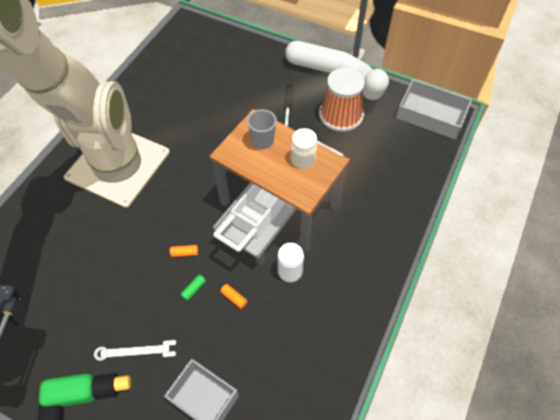

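View pics/b.png

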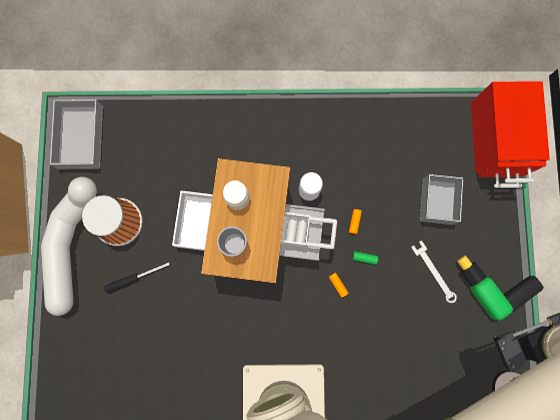

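The scene view shows the scoop at about (245,225) half under the shelf, with its bar at (222,262) and the tin at (290,262). In the top view the bar is at about (335,233) and the shelf at (248,220). The two orange look-alikes, at top (355,221) and (338,285), and the green one at (366,258) lie on the table. The real pins are the silver ones in the scoop.

Run:
```python
from h import *
snap("scene","c.png",(190,150,340,285),4.4);snap("top","d.png",(200,150,350,290),5)
```

```text
(no output)
```

View pics/c.png

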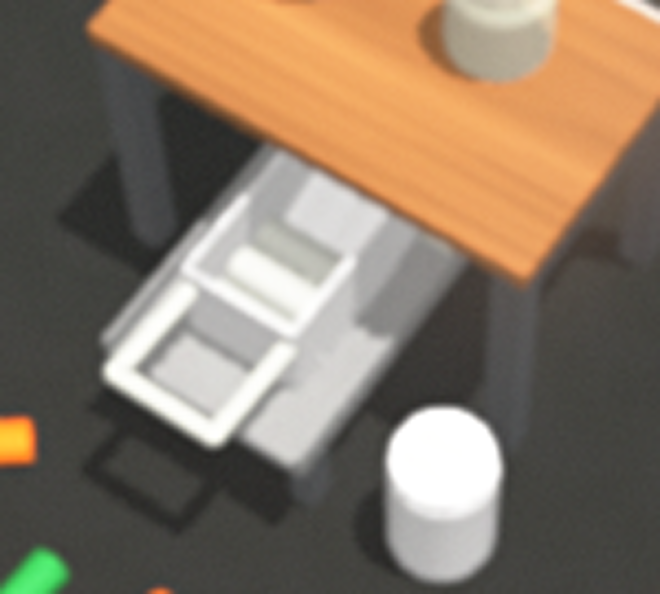

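View pics/d.png

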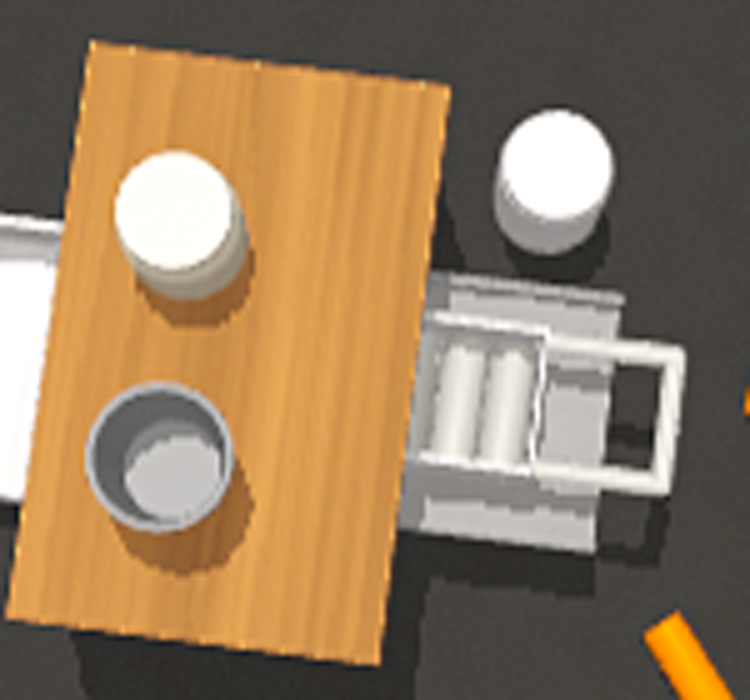

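Run:
```python
from h import *
a=r.camera("scene");b=r.camera("top")
S=lambda u,v:(190+u/4.4-.4,150+v/4.4-.4)
T=lambda u,v:(200+u/5-.4,150+v/5-.4)
P={"barL":((213,437),(676,350)),"barR":((112,373),(663,488)),"mid":((162,405),(669,419)),
"rearL":((293,328),(548,328)),"rearR":((185,265),(535,470)),
"shelfL(top)":((523,268),(450,87)),"shelfR(top)":((90,25),(381,664)),"deckrearL":((293,468),(622,298)),"tin top":((443,450),(556,160))}
R={}
for k,(s,t) in P.items():
    p,e=tri(a,S(*s),b,T(*t)); R[k]=p; print(k,p.round(4),round(e,4))
d=R["shelfL(top)"]-R["shelfR(top)"]; print("yaw y-axis",np.degrees(np.arctan2(d[1],d[0])),np.linalg.norm(d[:2]))
for k in("bar","rear"):
    d=R[k+"L"]-R[k+"R"]; print(k,np.degrees(np.arctan2(d[1],d[0])),np.linalg.norm(d[:2]))
# heights-known from top
print("bar top z.145",atz(b,*T(669,419),.145),"rear .16",atz(b,*T(541,399),.16))
print("deck rear corners", atz(b,*T(622,293),.104),atz(b,*T(594,550),.09))
for h in(.227,.233,.239): print("shelf",[atz(b,*T(*t),h).round(4) for t in((450,87),(381,664))])
```

```text
barL [ 0.5157 -0.1448  0.1451] 0.0011
barR [ 0.4422 -0.135   0.1426] 0.0027
mid [ 0.4789 -0.1397  0.1431] 0.0006
rearL [ 0.5274 -0.073   0.1633] 0.0027
rearR [ 0.4515 -0.0642  0.163 ] 0.0043
shelfL(top) [ 0.6435 -0.0202  0.2378] 0.0025
shelfR(top) [0.3492 0.0185 0.2332] 0.005
deckrearL [ 0.5518 -0.1209  0.093 ] 0.0023
tin top [ 0.6285 -0.0825  0.1153] 0.0005
yaw y-axis -7.488321564297541 0.29685157053440353
bar -7.605938980429205 0.07420003545764464
rear -6.565431585419303 0.07643076809480957
bar top z.145 [ 0.47844521 -0.13974456  0.145     ] rear .16 [ 0.48830234 -0.06961781  0.16      ]
deck rear corners [ 0.5539585  -0.11922371  0.104     ] [ 0.41062949 -0.10170129  0.09      ]
shelf [array([ 0.645 , -0.0212,  0.227 ]), array([0.3474, 0.0169, 0.227 ])]
shelf [array([ 0.6436, -0.0211,  0.233 ]), array([0.3473, 0.0168, 0.233 ])]
shelf [array([ 0.6422, -0.021 ,  0.239 ]), array([0.3473, 0.0168, 0.239 ])]
```

```bash
cat >> h.py <<'E'
O=np.array([.5116,.122,0]); X=np.array([.129,.9917,0]); Y=np.array([-.9917,.129,0])
def st(p): d=np.array(p)-O; return np.array([d@X,d@Y,p[2]])*1000   # stand frame, mm
def rep():
    from scipy.spatial.transform import Rotation as Ro
    s=r.read_state(); R=Ro.from_quat(s["eef_rot"]).as_matrix(); f=s["ft_force"]
    print("t",round(s["time"],2),"stand mm",st(s["ee_pos"]).round(1),"toolY deg",np.degrees(np.arctan2(R[1,1],R[0,1])).round(2),"tilt z",R[:,2].round(3),"F stand",np.array([f@X,f@Y,f[2]]).round(1),"w",round(s["width"],4))
    return s,R
E
python3 -m jog '[[0,0,0,-0.14,0],[0,0,0,-0.14,0],[0,0,0,-0.14,0],[0,0,0,-0.14,0],[0,0,0,-0.14,0],[0,0,0,-0.14,0],[0,0,0,-0.14,0],[0,0,0,-0.12,0],[0,0,0,0,0],[0,0,0,0,0]]'
python3 - <<'E'
from h import *
s,R=rep(); print((R.T@(np.array([.4788,-.1397,.23])-s["ee_pos"])*100).round(2))
a=r.camera("top")
T=lambda u,v:(200+u/5-.4,150+v/5-.4)
print("cup,jar",st(atz(a,*T(160,437),.315)),st(atz(a,*T(178,197),.32)))
E
```

```text
time: 1.3
ee_pos: [0.2098, -0.5881, 0.2433]
eef_rot: [0.737, 0.676, 0.0, -0.001]
ft_force: [-0.6, -0.3, -0.2]
width: 0.0872
t 1.3 stand mm [-743.1  207.7  243.3] toolY deg -5.01 tilt z [-0.001  0.002 -1.   ] F stand [-0.4  0.6 -0.2] w 0.0872
[47.02 22.88  1.4 ]
cup,jar [ -8.4187828   56.18000012 315.        ] [ -1.92747957 -59.45659117 320.        ]
```

```bash
python3 -m jog '[[4,2,0,0.04,0],[4,2,0,0,0],[4,2,0,0,0],[4,2,0,0,0],[4,2,0,0,0],[4,2,0,0,0],[4,2,0,0,0],[4,2,0,0,0],[4,2,0,0,0],[2,1,0,0,0]]'
python3 - <<'E'
from h import *
s,R=rep(); print((R.T@(np.array([.4788,-.1397,.20])-s["ee_pos"])*100).round(2))
E
```

```text
time: 2.35
ee_pos: [0.4561, -0.2279, 0.2434]
eef_rot: [0.764, 0.646, -0.001, 0.001]
ft_force: [-1.4, -0.7, 0.3]
width: 0.0869
t 2.35 stand mm [-354.2    9.9  243.4] toolY deg -9.59 tilt z [-0.    -0.002 -1.   ] F stand [-0.9  1.3  0.3] w 0.0869
[9.09 0.77 4.32]
```

```bash
python3 -m jog '[[2,0,0.5,-0.03,0],[2,0,0.5,0,0],[2,0,0.5,0,0],[1,0,0.5,0,0],[1,0,0.5,0,0],[0.5,0,0.5,0,0],[0.5,0,0.5,0,0],[0,0,0,0,0],[0,0,0,0,0],[0,0,0,0,0]]'
python3 - <<'E'
from h import *
s,R=rep(); print((R.T@(np.array([.4788,-.1397,.20])-s["ee_pos"])*100).round(2))
snap("scene","e.png",(160,130,320,270),5)
snap("top","f.png",(240,180,380,285),5.5)
E
```

```text
time: 3.35
ee_pos: [0.4684, -0.1342, 0.2049]
eef_rot: [0.755, 0.656, -0.001, 0.001]
ft_force: [-0.0, 0.2, -0.3]
width: 0.0873
t 3.35 stand mm [-259.6    9.7  204.9] toolY deg -8.0 tilt z [-0.001 -0.002 -1.   ] F stand [ 0.2  0.  -0.3] w 0.0873
[-0.4   1.1   0.49]
```

View pics/e.png

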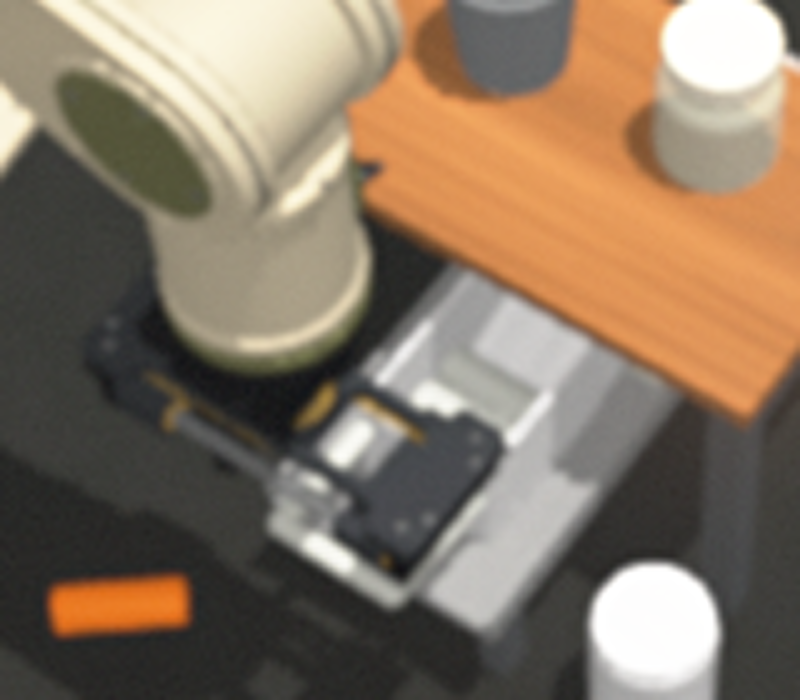

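The crop shows the open jaws above the bar at about (345,570), with the hand clear of the shelf. I still need to shift about 11 mm along tool y.

```bash
python3 -m jog '[[-0.2,0.5,0.3,0,0],[-0.2,0.5,0.3,0.01,0],[0,0.2,0.3,0,0],[0,0,0.3,0,0],[0,0,0.3,0,0],[0,0,0.3,0,0],[0,0,0,0,0],[0,0,0,0,0],[0,0,0,0,0],[0,0,0,0,0]]'
python3 - <<'E'
from h import *
s,R=rep(); print((R.T@(np.array([.4788,-.1397,.155])-s["ee_pos"])*100).round(2))
snap("scene","g.png",(190,210,270,270),8)
snap("top","i.png",(290,190,370,250),8)
E
```

```text
time: 4.45
ee_pos: [0.4809, -0.1409, 0.1854]
eef_rot: [0.759, 0.652, -0.001, 0.001]
ft_force: [-0.3, 0.7, -1.1]
width: 0.0867
t 4.45 stand mm [-264.7   -3.5  185.4] toolY deg -8.67 tilt z [-0.001 -0.002 -1.   ] F stand [ 0.7  0.4 -1.1] w 0.0867
[ 0.1  -0.23  3.04]
```

View pics/g.png

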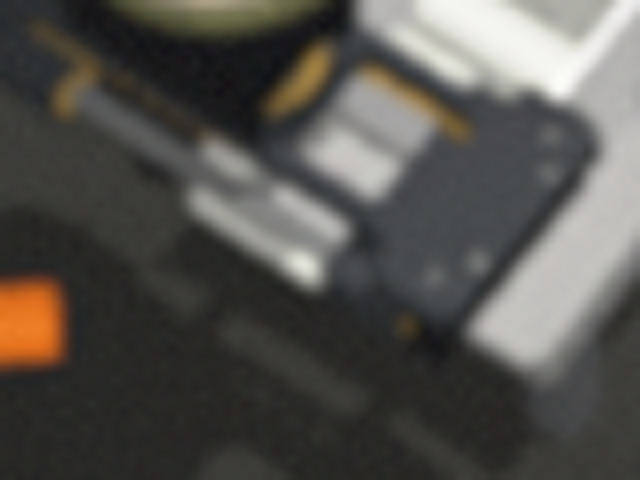

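The view shows the far finger hiding the bar's far end and the near end visible at about (200,195), which agrees with being slightly too far along tool y. I'll trim by 2 mm and ease down.

```bash
python3 -m jog '[[0.1,-0.2,0,-0.02,0],[0,0,0,0,0],[0,0,0.3,0,0],[0,0,0.3,0,0],[0,0,0.3,0,0],[0,0,0.3,0,0],[0,0,0.3,0,0],[0,0,0.2,0,0],[0,0,0,0,0],[0,0,0,0,0]]'
python3 - <<'E'
from h import *
s,R=rep(); print((R.T@(np.array([.4788,-.1397,.152])-s["ee_pos"])*100).round(2))
E
```

```text
time: 5.55
ee_pos: [0.4787, -0.1396, 0.1665]
eef_rot: [0.751, 0.66, -0.001, 0.0]
ft_force: [0.1, -0.1, -1.0]
width: 0.0875
t 5.55 stand mm [-263.6   -1.1  166.5] toolY deg -7.42 tilt z [-0.001 -0.002 -1.   ] F stand [-0.1 -0.1 -1. ] w 0.0875
[-0.01  0.01  1.45]
```

Tips are already 6 mm below the bar top with no contact. I'll finish the descent and close.

```bash
python3 -m jog '[[0,0,0.3,0,0],[0,0,0.3,0,0],[0,0,0.3,0,0],[0,0,0.3,0,0],[0,0,0.3,0,0],[0,0,0.2,0,0],[0,0,0,0,0],[0,0,0,0,0.05],[0,0,0,0,0.1],[0,0,0,0,0.2]]' 25
python3 -m jog '[[0,0,0,0,0.3],[0,0,0,0,0.3],[0,0,0,0,0.3],[0,0,0,0,0.3],[0,0,0,0,0.3],[0,0,0,0,0.3],[0,0,0,0,0.3],[0,0,0,0,0.3],[0,0,0,0,0.3],[0,0,0,0,0.3]]' 30
python3 -c "from h import *;rep()"
```

```text
time: 6.55
ee_pos: [0.4788, -0.1396, 0.1481]
eef_rot: [0.751, 0.66, -0.001, 0.0]
ft_force: [-0.4, -0.0, -1.0]
width: 0.081
time: 7.55
ee_pos: [0.4787, -0.1396, 0.1481]
eef_rot: [0.751, 0.66, -0.001, 0.001]
ft_force: [0.3, -0.9, -1.0]
width: 0.0806
t 7.55 stand mm [-263.7   -1.2  148.1] toolY deg -7.41 tilt z [-0.001 -0.002 -1.   ] F stand [-0.8 -0.4 -1. ] w 0.0806
```

```bash
python3 -m jog '[[0.2,0,0,0,0.3],[0.3,0,0,0,0.3],[0.4,0,0,0,0.3],[0.4,0,0,0,0.3],[0.4,0,0,0,0.3],[0.4,0,0,0,0.3],[0.4,0,0,0,0.3],[0.3,0,0,0,0.3],[0.2,0,0,0,0.3],[0.2,0,0,0,0.3]]' 40
python3 -c "from h import *;rep()"
```

```text
time: 8.55
ee_pos: [0.4828, -0.1074, 0.1482]
eef_rot: [0.752, 0.659, -0.002, 0.001]
ft_force: [-0.2, -3.7, -1.0]
width: 0.0803
t 8.55 stand mm [-231.2   -1.1  148.2] toolY deg -7.53 tilt z [-0.001 -0.005 -1.   ] F stand [-3.7 -0.3 -1. ] w 0.0803
```

```bash
python3 -m jog '[[0.1,0,0,0,0.3],[0.1,0,0,0,0.3],[0.1,0,0,0,0.3],[0.1,0,0,0,0.3],[0.1,0,0,0,0.3],[0.1,0,0,0,0.3],[0.1,0,0,0,0.3],[0.1,0,0,0,0.3],[0.1,0,0,0,0.3],[0.1,0,0,0,0.3]]' 40
python3 -c "from h import *;rep()"
```

```text
time: 9.55
ee_pos: [0.4842, -0.0971, 0.1481]
eef_rot: [0.752, 0.659, -0.002, 0.002]
ft_force: [-0.2, -4.2, -0.2]
width: 0.0809
t 9.55 stand mm [-220.8   -1.1  148.1] toolY deg -7.57 tilt z [-0.001 -0.005 -1.   ] F stand [-4.2 -0.3 -0.2] w 0.0809
```

```bash
python3 -m jog '[[0.1,0,0,0,0.3],[0.1,0,0,0,0.3],[0.1,0,0,0,0.3],[0.1,0,0,0,0.3],[0.1,0,0,0,0.3],[0.1,0,0,0,0.3],[0.1,0,0,0,0.3],[0.1,0,0,0,0.3],[0.1,0,0,0,0.3],[0.1,0,0,0,0.3]]' 40
python3 -c "from h import *;rep()"
```

```text
time: 10.55
ee_pos: [0.4843, -0.0966, 0.1483]
eef_rot: [0.753, 0.658, -0.007, 0.006]
ft_force: [-0.5, -7.5, -0.6]
width: 0.0807
t 10.55 stand mm [-220.3   -1.1  148.3] toolY deg -7.7 tilt z [-0.003 -0.019 -1.   ] F stand [-7.5 -0.5 -0.6] w 0.0807
```

```bash
python3 -m jog '[[0.2,0,0,0,0.3],[0.3,0,0,0,0.3],[0.4,0,0,0,0.3],[0.4,0,0,0,0.3],[0.4,0,0,0,0.3],[0.4,0,0,0,0.3],[0.4,0,0,0,0.3],[0.4,0,0,0,0.3],[0.4,0,0,0,0.3],[0.4,0,0,0,0.3]]' 40
python3 -c "
from h import *;rep()
snap('scene','j.png',(160,100,320,240),5)"
```

```text
time: 11.55
ee_pos: [0.4843, -0.0958, 0.1488]
eef_rot: [0.757, 0.653, -0.027, 0.023]
ft_force: [-2.7, -17.5, 2.4]
width: 0.0806
t 11.55 stand mm [-219.5   -1.   148.8] toolY deg -8.42 tilt z [-0.011 -0.07  -0.997] F stand [-17.7   0.4   2.4] w 0.0806
```

View pics/j.png

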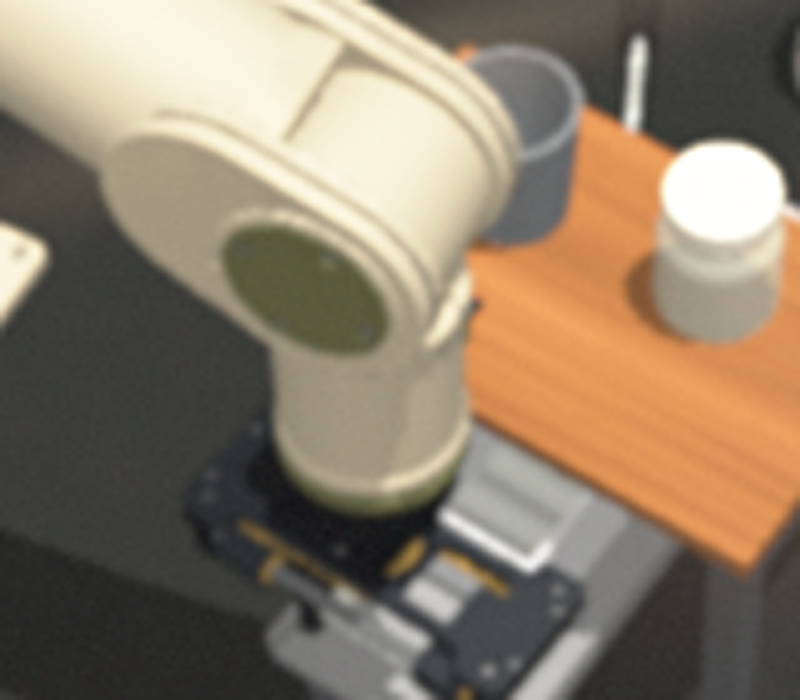

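At home: the bar stopped at stand x ≈ -220 (scoop ≈ -15), and the reaction rose from 4 to 17.7 N with no further motion. The image shows the hand clear of the shelf edge at (600,490), and the wrist above and behind the cup. Next I'll tip along the arc.

```bash
python3 -m jog '[[0,0,0,0,0.3],[0,0,-0.1,0,0.3],[0.05,0,-0.2,0,0.3],[0.07,0,-0.3,0,0.3],[0.08,0,-0.3,0,0.3],[0.09,0,-0.3,0,0.3],[0.1,0,-0.3,0,0.3],[0.1,0,-0.3,0,0.3],[0.1,0,-0.3,0,0.3],[0.1,0,-0.3,0,0.3]]' 22
python3 -c "from h import *;rep()"
```

```text
time: 12.6
ee_pos: [0.4858, -0.0875, 0.1744]
eef_rot: [0.757, 0.653, -0.028, 0.024]
ft_force: [0.4, -5.4, -1.1]
width: 0.0809
t 12.6 stand mm [-211.1   -1.4  174.4] toolY deg -8.42 tilt z [-0.011 -0.072 -0.997] F stand [-5.3 -1.1 -1.1] w 0.0809
```

```bash
python3 -m jog '[[0.1,0,-0.3,0,0.3],[0.1,0,-0.3,0,0.3],[0.1,0,-0.3,0,0.3],[0.11,0,-0.3,0,0.3],[0.11,0,-0.3,0,0.3],[0.12,0,-0.3,0,0.3],[0.13,0,-0.3,0,0.3],[0.14,0,-0.2,0,0.3],[0,0,0,0,0.3],[0,0,0,0,0.3]]' 22
python3 -c "
from h import *;rep()
snap('scene','k.png',(190,140,320,240),6)"
```

```text
time: 13.6
ee_pos: [0.4872, -0.076, 0.1995]
eef_rot: [0.756, 0.653, -0.028, 0.024]
ft_force: [-0.2, -4.7, -0.5]
width: 0.0809
t 13.6 stand mm [-199.5   -1.4  199.5] toolY deg -8.4 tilt z [-0.011 -0.073 -0.997] F stand [-4.7 -0.5 -0.5] w 0.0809
```

View pics/k.png

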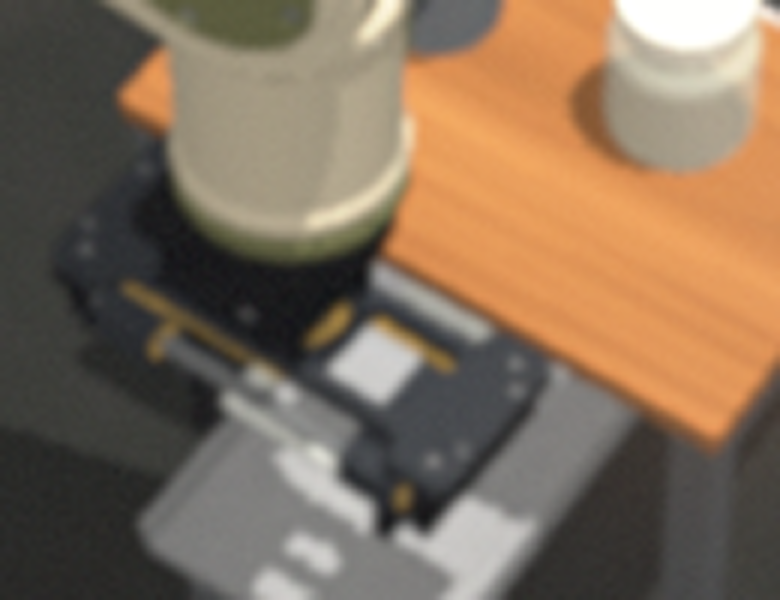

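The crop shows the bar still held at (230,400)–(340,460), with the rear wall raised beside the shelf edge at about (430,300). The shift of dx 21, dz 51 mm fits a tip of about 15°. Next is about 21°.

```bash
python3 -m jog '[[0.1,0,-0.2,0,0.3],[0.11,0,-0.2,0,0.3],[0.11,0,-0.2,0,0.3],[0.11,0,-0.2,0,0.3],[0.11,0,-0.2,0,0.3],[0.11,0,-0.2,0,0.3],[0.11,0,-0.2,0,0.3],[0.11,0,-0.2,0,0.3],[0.12,0,-0.2,0,0.3],[0.12,0,-0.2,0,0.3]]' 22
python3 -c "from h import *;rep()"
```

```text
time: 14.65
ee_pos: [0.489, -0.0629, 0.2204]
eef_rot: [0.757, 0.653, -0.029, 0.024]
ft_force: [-0.9, -4.8, 0.9]
width: 0.0809
t 14.65 stand mm [-186.3   -1.5  220.4] toolY deg -8.42 tilt z [-0.012 -0.074 -0.997] F stand [-4.9  0.3  0.9] w 0.0809
```

```bash
python3 -m jog '[[0.12,0,-0.2,0,0.3],[0.1,0,-0.15,0,0.3],[0,0,0,0,0.3],[0,0,0,0,0.3],[0,0,0,0,0.3],[0,0,0,0,0.3],[0,0,0,0,0.3],[0,0,0,0,0.3],[0,0,0,0,0.3],[0,0,0,0,0.3]]' 22
python3 -c "
from h import *;rep()
c=snap('top','l.png',(160,140,360,290),4)
s=r.camera('scene')['pixels'][80:260,180:380,::-1]
t=c['pixels'][150:290,150:350,::-1]
z=lambda i,k:cv2.resize(i,None,fx=k,fy=k,interpolation=cv2.INTER_CUBIC)
a=z(s,2);b=z(t,2);im=np.zeros((max(a.shape[0],b.shape[0]),800,3),np.uint8);im[:a.shape[0],:400]=a;im[:b.shape[0],400:]=b
cv2.imwrite('pics/m.png',im)"
```

```text
time: 15.65
ee_pos: [0.4895, -0.0601, 0.2243]
eef_rot: [0.757, 0.653, -0.029, 0.024]
ft_force: [-1.7, -3.9, 1.5]
width: 0.0811
t 15.65 stand mm [-183.5   -1.5  224.3] toolY deg -8.41 tilt z [-0.012 -0.074 -0.997] F stand [-4.1  1.1  1.5] w 0.0811
```

View pics/m.png

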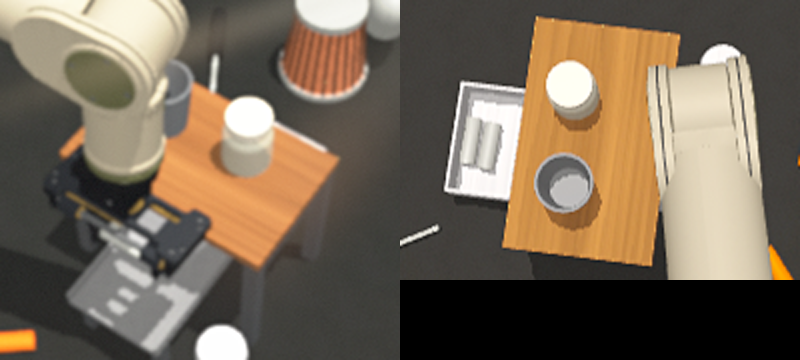

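Two pins show in the basket, at (472,142) and (488,145). The third may be hidden under the shelf, so I'll tip a little more, wait and look again.

```bash
python3 -m jog '[[0.12,0,-0.2,0,0.3],[0.1,0,-0.15,0,0.3],[0,0,0,0,0.3],[0,0,0,0,0.3],[0,0,0,0,0.3],[0,0,0,0,0.3],[0,0,0,0,0.3],[0,0,0,0,0.3],[0,0,0,0,0.3],[0,0,0,0,0.3]]' 22
python3 -c "
from h import *;rep()
old=cv2.imread('pics/l.png')
c=snap('top','n.png',(160,140,360,290),4); new=cv2.imread('pics/n.png')
print('basket diff',np.abs(old.astype(int)-new)[60:260,50:240].mean())
f=lambda u,v:st(atz(c,150+u/2-.25,150+v/2-.25,.017)).round(0)
print(f(70,142),f(89,145),'visible limit at shelf',f(118,142))
z=cv2.resize(c['pixels'][165:260,165:225,::-1],None,fx=6,fy=6,interpolation=cv2.INTER_CUBIC);cv2.imwrite('pics/o.png',z)
"
```

```text
time: 16.75
ee_pos: [0.4898, -0.0574, 0.2279]
eef_rot: [0.757, 0.653, -0.029, 0.024]
ft_force: [-1.2, -4.6, 1.3]
width: 0.0813
t 16.75 stand mm [-180.7   -1.6  227.9] toolY deg -8.41 tilt z [-0.012 -0.074 -0.997] F stand [-4.7  0.6  1.3] w 0.0813
basket diff 0.8130964912280702
[168.   1.  17.] [139.   2.  17.] visible limit at shelf [97. -8. 17.]
```

View pics/o.png

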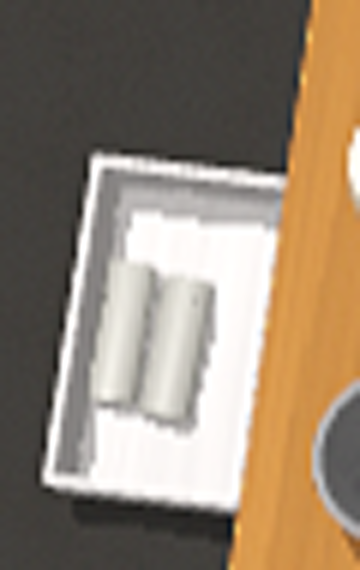

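Basket views are unchanged: two pins lie against the far wall, and the strip x < 97 mm is hidden by the shelf. At about 24° every floor part slopes down, so the third should be out. Lowering will show this, because a leftover pin rolls back to the visible rear.

```bash
python3 -m jog '[[-0.1,0,0.2,0,0.3],[-0.15,0,0.3,0,0.3],[-0.15,0,0.3,0,0.3],[-0.15,0,0.3,0,0.3],[-0.15,0,0.3,0,0.3],[-0.14,0,0.3,0,0.3],[-0.14,0,0.3,0,0.3],[-0.13,0,0.3,0,0.3],[-0.12,0,0.3,0,0.3],[-0.11,0,0.3,0,0.3]]' 22
python3 -c "from h import *;rep()"
python3 -m jog '[[-0.11,0,0.3,0,0.3],[-0.11,0,0.3,0,0.3],[-0.1,0,0.3,0,0.3],[-0.1,0,0.3,0,0.3],[-0.09,0,0.3,0,0.3],[-0.08,0,0.3,0,0.3],[-0.08,0,0.3,0,0.3],[-0.07,0,0.3,0,0.3],[0,0,0,0,0.3],[0,0,0,0,0.3]]' 22
python3 -c "from h import *;rep()"
```

```text
time: 17.8
ee_pos: [0.4878, -0.0753, 0.2]
eef_rot: [0.757, 0.652, -0.029, 0.025]
ft_force: [-1.6, -5.5, 2.2]
width: 0.0808
t 17.8 stand mm [-198.7   -1.8  200. ] toolY deg -8.5 tilt z [-0.011 -0.076 -0.997] F stand [-5.7  0.9  2.2] w 0.0808
time: 18.8
ee_pos: [0.4862, -0.0863, 0.175]
eef_rot: [0.758, 0.651, -0.029, 0.025]
ft_force: [-1.1, -5.5, 0.6]
width: 0.0813
t 18.8 stand mm [-209.8   -1.7  175. ] toolY deg -8.63 tilt z [-0.012 -0.075 -0.997] F stand [-5.6  0.4  0.6] w 0.0813
```

```bash
python3 -m jog '[[-0.07,0,0.3,0,0.3],[-0.07,0,0.3,0,0.3],[-0.06,0,0.3,0,0.3],[-0.06,0,0.3,0,0.3],[-0.06,0,0.3,0,0.3],[-0.05,0,0.3,0,0.3],[-0.05,0,0.3,0,0.3],[-0.04,0,0.2,0,0.3],[-0.04,0,0.2,0,0.3],[-0.03,0,0.1,0,0.3]]' 22
python3 -c "from h import *;rep()"
```

```text
time: 19.8
ee_pos: [0.4852, -0.094, 0.1486]
eef_rot: [0.758, 0.651, -0.029, 0.025]
ft_force: [-2.4, -3.2, 8.1]
width: 0.081
t 19.8 stand mm [-217.6   -1.7  148.6] toolY deg -8.65 tilt z [-0.011 -0.075 -0.997] F stand [-3.5  2.   8.1] w 0.081
```

The tail is down: Fz rose to 8 N at the original height. Opening, then rising with a slight backward component.

```bash
python3 -m jog '[[0,0,0,0,0.2],[0,0,0,0,0.1],[0,0,0,0,0],[0,0,0,0,0],[0,0,0,0,0],[0,0,0,0,0],[0,0,-0.1,0,0],[-0.02,0,-0.2,0,0],[-0.02,0,-0.2,0,0],[-0.02,0,-0.2,0,0]]' 22
python3 -c "from h import *;rep()"
python3 -m jog '[[-0.03,0,-0.4,0,0],[-0.03,0,-0.4,0,0],[-0.03,0,-0.4,0,0],[-0.05,0,-0.5,0,0],[-0.5,0,-1,0,0],[-1,0,-1,0,0],[-2,0,-1,0,0],[-3,0,-1,0,0],[-3,0,-1,0,0],[-3,0,0,0,0]]'
python3 -m jog '[[-3,0,0,0,0],[-3,0,0,0,0],[-3,0,0,0,0],[-3,0,0,0,0],[-3,0,0,0,0],[-3,0,0,0,0],[-2,0,0,0,0],[0,0,0,0,0],[0,0,0,0,0],[0,0,0,0,0]]'
python3 -c "
from h import *;rep()
c=r.camera('top');s=r.camera('scene')
z=lambda i,k:cv2.resize(i[:,:,::-1],None,fx=k,fy=k,interpolation=cv2.INTER_CUBIC)
a=z(s['pixels'][140:280,190:320],3);b=z(c['pixels'][150:290,160:350],2.1);im=np.zeros((420,800,3),np.uint8);im[:,:390]=a;im[:b.shape[0],395:395+b.shape[1]]=b
cv2.imwrite('pics/p.png',im)"
```

```text
time: 20.8
ee_pos: [0.4859, -0.0904, 0.1561]
eef_rot: [0.757, 0.653, -0.027, 0.024]
ft_force: [-0.4, 0.2, -0.5]
width: 0.0871
t 20.8 stand mm [-214.    -1.9  156.1] toolY deg -8.45 tilt z [-0.01  -0.071 -0.997] F stand [ 0.2  0.4 -0.5] w 0.0871
time: 21.8
ee_pos: [0.4684, -0.2134, 0.2413]
eef_rot: [0.755, 0.655, -0.026, 0.026]
ft_force: [0.3, 0.9, 0.5]
width: 0.087
time: 22.8
ee_pos: [0.4308, -0.4311, 0.2662]
eef_rot: [0.759, 0.65, -0.027, 0.029]
ft_force: [-0.7, 0.4, -0.3]
width: 0.087
t 22.8 stand mm [-558.9    8.7  266.2] toolY deg -8.75 tilt z [-0.002 -0.079 -0.997] F stand [ 0.3  0.8 -0.3] w 0.087
```

View pics/p.png

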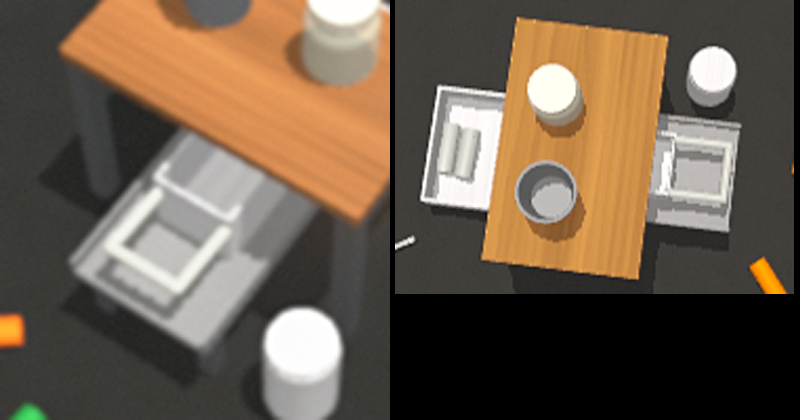

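Run:
```python
from h import *
s=r.camera("scene");b=r.camera("top")
M=np.linalg.inv(s["camera_from_world"])[:3,3];print("cam stand",st(M).round(0))
# shelf edge lower/upper line as seen by each camera -> floor limit in scoop x (scoop at -15)
for n,c in(("scene",s),("top",b)):
  for ze in(.2205,.2355):
    for y in(-30,0,30):
      E=O+X*-.125+Y*y/1000; E[2]=ze
      u=proj(c,E)
      print(n,ze,y,"at pin-centre height .107: scoop x",[st(atz(c,*u,z))[[0,1]].round(0)+[15,0] for z in(.107,.12)])
z=lambda i,k:cv2.resize(i,None,fx=k,fy=k,interpolation=cv2.INTER_CUBIC)
i=s["pixels"][175:225,235:305,::-1]; i=cv2.convertScaleAbs(z(i,8),alpha=1.5)
j=b["pixels"][190:240,160:205,::-1]; j=z(j,5)
im=np.zeros((400,800,3),np.uint8); im[:,:560]=i; im[:250,570:795]=j; cv2.imwrite("pics/q.png",im)
```

```text
cam stand [-662. -438. 1280.]
scene 0.2205 -30 at pin-centre height .107: scoop x [array([-52.,  14.]), array([-59.,   9.])]
scene 0.2205 0 at pin-centre height .107: scoop x [array([-52.,  47.]), array([-59.,  42.])]
scene 0.2205 30 at pin-centre height .107: scoop x [array([-52.,  80.]), array([-59.,  74.])]
scene 0.2355 -30 at pin-centre height .107: scoop x [array([-44.,  20.]), array([-51.,  15.])]
scene 0.2355 0 at pin-centre height .107: scoop x [array([-44.,  54.]), array([-51.,  48.])]
scene 0.2355 30 at pin-centre height .107: scoop x [array([-44.,  88.]), array([-51.,  82.])]
top 0.2205 -30 at pin-centre height .107: scoop x [array([-109.,  -46.]), array([-109.,  -44.])]
top 0.2205 0 at pin-centre height .107: scoop x [array([-109.,  -13.]), array([-109.,  -12.])]
top 0.2205 30 at pin-centre height .107: scoop x [array([-109.,   19.]), array([-109.,   20.])]
top 0.2355 -30 at pin-centre height .107: scoop x [array([-109.,  -48.]), array([-109.,  -46.])]
top 0.2355 0 at pin-centre height .107: scoop x [array([-109.,  -15.]), array([-109.,  -14.])]
top 0.2355 30 at pin-centre height .107: scoop x [array([-109.,   18.]), array([-109.,   19.])]
```

View pics/q.png

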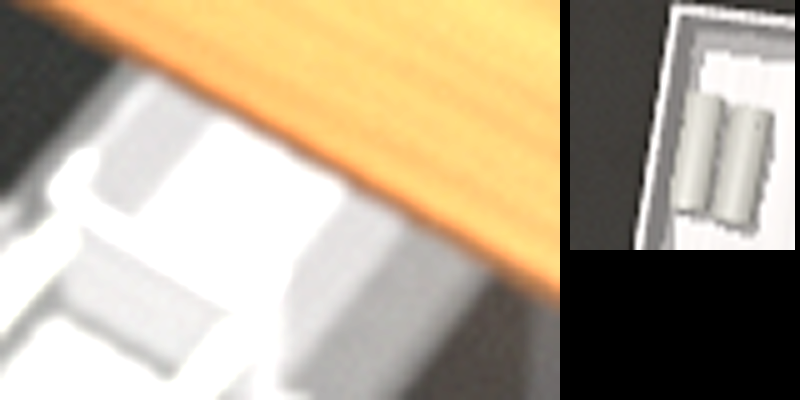

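The scene crop shows the flat floor (rear wall to scoop x ≈ -52 mm) bright and empty, and any leftover pin would have settled there. The scoop is level, two pins are visible in the basket, and the third can only be in the strip hidden by the shelf. Handing in.

```bash
python3 -c "
from h import *;rep();print(r.close_job())"
```

```text
t 23.0 stand mm [-558.3    8.3  266.1] toolY deg -8.68 tilt z [-0.002 -0.079 -0.997] F stand [ 0.1  0.3 -0.5] w 0.0871
the job is handed in; nothing more can be done
None
```

The job is handed in at 23.0 s. The scoop was tipped and lowered, and I could see two of the three pins in the basket. I infer the third is there too, but no picture shows it.

- **Sliding home:** I gripped the tail bar across its ends and slid the scoop about 44 mm. The bar stopped at stand x ≈ -220 mm, and the reaction rose from 4 N to 17.7 N with almost no further motion.
- **Tipping:** I tipped it there to about 24° with a light forward push. No bump showed in the wrist force, which stayed below 6 N while tipping. I then lowered it until the force rose to 8 N at the starting height, opened the hand and backed off.
- **Last checks:** The scoop lies level on the stand, and the hand is clear with almost no force on it. In the last views the tin, jar, cup and nearest orange look-alike looked unmoved. I did not re-measure them or look again at the filter, wrench, driver and bin.
- **Third pin:** The shelf hides the near strip of the basket. The scoop's whole flat floor is visible and empty, and a leftover pin would have rolled back there.
- **Tool tilt:** The hand leaned about 4° while pressing on the stops and stayed so. It did not affect the job.

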